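# Index the drilling guide to its next slot and hold the pin home

### The job

On the drilling jig, a steel tab on a slotted screw head locks the pull plunger down: take the flat-bladed key from its wooden stand, use it to turn the screw a quarter turn anticlockwise until the tab is clear of the plunger's collar, and stand the key back in its stand. Then pull the plunger's black knob up, slide the carriage along the rail to the very next slot (there is only one way to go), and push the pin down fully home in that slot. Its spring lifts the pin again if you let go, so finish while holding: keep the knob gripped and pressed fully home for a colleague to drill, and leave the other things on the bench where they are.

Things in the scene. Friction and masses are not known exactly. Their poses are not given: they have to be found in the camera images.
- jig: Fixed drilling jig: white panel 160 x 330 x 18 mm on the bench, with a rail 56 mm wide, 300 mm long, along its y axis (top 38 mm above the bench). Origin on the bench under the panel's centre, z up, yaw varies. Three slots, 9.5 mm along y, in the rail at y = -40, 24, 88 mm. A grey carriage 70 x 97 mm (top at 58 mm) rides on it; its pin starts in the first slot and goes one slot towards +y.
- slot0 (a point): Centre of the mouth of the first slot, at the rail's top (38 mm above the bench), where the pin sits at the start.
- slot1 (a point): Centre of the mouth of the next slot, the goal for the pin, 64 mm from slot0 along the jig's +y axis; the plunger's axis must end above it.
- carriage (a joint): Travel of the carriage along the jig's +y axis in m: 0 at the start (first slot), 0.064 at the next slot, 0.115 at the end. Sliding friction about 2 N; the plunger's pin locks it while in a slot (about 0.8 mm of play).
- knob: Black round upright knob of the plunger, 26 mm in diameter, 32 mm tall; origin at its centre, 88 mm above the bench plus the plunger's lift, on the plunger's axis. Grip it from above by its sides; raised and moved sideways it takes the carriage along. Below it: a 12 mm stem, a steel collar 36 mm in diameter, 4.5 mm high, on the carriage, and the 8 mm pin with a round tip.
- plunger (a joint): Lift of the plunger in m: 0 with the pin home, 0.016 at the top stop. The tab holds it under 0.003; once the tab is clear a spring (700 N/m) lifts it and it rests half way at about 0.005, so pressing it home takes 3 to 4 N and pulling it to 0.013 takes 6 to 7 N. The home pin reaches 10 mm into the slot: lift it to 0.012 to 0.015 to slide. Let down between slots the pin meets the rail at 0.010.
- screw_slot (a point): Centre of the mouth of the slot in the steel screw head (27 mm across), 78 mm above the bench, 45 mm from the plunger towards the jig's -y. The slot, 9 mm wide, 8 mm deep, 23 mm long, open at its ends, runs along this point's y; the point turns with the screw, z up. A flat tab, 12 mm wide, reaches 36 mm along the point's +y, 6 to 9 mm above the carriage, over the collar at the start.
- screw (a joint): Turn of the screw in rad, growing anticlockwise seen from above: at the start 0 to 0.25 (tab over the collar), stop at 1.57. Past about 0.7 the tab is clear; turn it to well over 1.1. Friction about 0.1 N m; it stays where it is left.
- key: Loose key, about 0.12 kg, upright in its stand; origin at the tip of its blade (lowest point), z up the handle. Blade 20 mm along the key's x, 4 mm thick along y, 12 mm long, with a V edge; then a 10 mm round shaft; a square steel flange 36 x 36 mm from 42 to 47 mm above the tip; a square black handle 24 x 24 mm from 47 to 107 mm, faces along x and y.
- key_flange (a point): Centre of the underside of the key's flange, 42 mm above the blade tip; it rests on the stand's top when the key is in its stand.
- stand: Fixed wooden block 60 x 50 x 45 mm, origin on the bench under its centre. A through hole 28 mm (its x) by 18 mm (its y) takes the key's blade and shaft; the key hangs in it by its flange, blade along the stand's x within 0.12 rad. A similar block nearby holds six drill bits; the two may swap places.
- stand_top (a point): Centre of the hole at the stand's top face, 45 mm above the bench.
- glue: Bystander: white glue bottle, 54 mm in diameter, 140 mm tall, beyond the jig; origin under its foot.
- lift_hinge: Bystander: grey furniture hinge arm, 170 x 30 x 29 mm, lying; origin under its centre.
- hinge_cup: Bystander: loose round steel hinge cup, 40 mm in diameter, 12 mm high, lying on the jig's panel near the +y end; origin under its centre.
- tape: Bystander: tape measure, 65 x 35 x 60 mm; origin under its centre.
- jar: Bystander: clear jar with a steel cap, 66 mm in diameter, 85 mm tall; origin under its foot.
Mind the look-alikes: they are no part of the job. There is more than one size of the key; the one meant has the size given above.

How it is judged:
On the way, in this order (a step that is already met when the one before it is completed fails the run):
1. the key, in the slot, has turned the screw past 1.1 rad (value of joint screw above 1.1 rad and distance between key and screw_slot below 0.014 m), for 0.1 s.
2. the key stands in its stand again, let go (horizontal distance between key_flange and stand_top below 0.012 m and z of key_flange in the frame of stand_top between -0.006 and 0.006 m and angle between key's own z axis and vertical below 0.15 rad and contact force between the fingers and key below 0.1 N), for 0.2 s.
3. the plunger is pulled clear of its first slot (value of joint plunger above 0.0105 m and value of joint carriage below 0.01 m), for 0.1 s.
At the end, for the whole second after the job is handed in: The carriage stands at the next slot (64 mm, within 2.5 mm) with the pin pressed fully home (within 2.5 mm) while the fingers still hold the knob (over 2 N of contact); the screw is still turned (over 1.0 rad) and the key stands upright in its stand, untouched (all of step 2 and value of joint carriage between 0.0615 and 0.0665 m and value of joint plunger below 0.0025 m and contact force between the fingers and knob above 2 N and value of joint screw above 1 rad); the arm keeps its last pose, push and grip.
It fails at once if the glue is moved more than 30 mm (distance of glue from where it was at the start of the episode above 0.03 m).
It fails at once if the lift hinge is moved more than 30 mm (distance of lift_hinge from where it was at the start of the episode above 0.03 m).
It fails at once if the hinge cup is moved more than 30 mm (distance of hinge_cup from where it was at the start of the episode above 0.03 m).
It fails at once if the tape is moved more than 30 mm (distance of tape from where it was at the start of the episode above 0.03 m).
It fails at once if the jar is moved more than 30 mm (distance of jar from where it was at the start of the episode above 0.03 m).
It also fails if it takes over 64 s, if anything falls off the work surface, if the arm or the gripper's body presses on something with over 40 N, if the wrist force passes 120 N, or if a joint passes its speed limit or range.

### The arm

A 6-joint arm with a two-finger parallel gripper is mounted at the origin on the work surface. World frame = base frame: x ahead of the robot, y to its left, z up, the work surface at z = 0. Lengths are in m, angles in rad, forces in N, time in s.
With the tool pointing down it reaches from about 0.3 to 0.775 m from the base axis. Payload 14.6 kg.
Tool frame: the origin (TCP) lies at the very end of the fingers, on their centre line; the grasp point (between the pads) lies 19 mm behind it; z points along the fingers, y is the line along which they close (so a half turn about z gives the same grasp; the last joint's range is limited). The gripper opens to 94 mm and grips with 3 to 60 N. Pads are 16 mm wide; open, the fingers measure 119 mm over their backs; the gripper's body (75 mm by 177 mm) begins 78 mm behind the grasp point.
Start: joints at [1.232, 0.3, 1.521, -0, 1.321, -0.067], TCP at [0.148, 0.53, 0.205] pointing down, gripper open.
Joint ranges: [-3.03, 3.03], [-0.79, 2.21], [0.23, 2.52], [-1.04, 4.18], [0, 3.07], [-2.55, 2.55]. Speed limits (rad/s): [2.22, 2.22, 2.57, 3.14, 3.14, 3.14].

### API

Orientations are given as [roll, pitch, yaw] about the fixed x, y, z axes, in that order (R = Rz(yaw) Ry(pitch) Rx(roll)).
In Python, from station import ctrl, cams gives the robot as it stands. The module is installed in compiled form; this text tells all that it offers.
- The arm moves only by the tool arm_command, never from a script. Its argument "plan" is a list that holds one entry, the list of rows, each a list of 7 numbers: the shift along the tool's x, y, z in fractions of the full range, 1 being 75 cm, then the turn, a rotation vector about the tool's x, y, z in a scale on which 1.0 is 4 rad, then the closure, from -1 (fully open) to 1 (shut). A call has 1 to 12 rows; each row is the pose to reach, as a shift and turn from the pose commanded when the call began, along the tool's axes at that moment; what a row does not reach only later rows make up. A row lasts 1/10 s, in which the tool goes at most 50 mm and 8.59 degrees, less where a joint would pass 70% of its speed; a pose out of reach is approached as far as the arm can. A call with a gripper value outside its range is refused whole. The fingers move at their own pace and stop on an object; "squeeze" is the grip in N (left out, the last holds). Time passes only in rows, so rows that repeat a pose let the fingers close. It gives the time, the measured TCP pose, the force, the opening and the grip force at its end, in the units of the state.
- ctrl.get_obs(): the state, without advancing time (a new reading comes with each control period).
- cams.camera(name): name is "side" or "top" or "wrist"; returns (picture, depth): 400x640x3 uint8, blue, green, red; 400x640 float32, m along the optical axis (not along the pixel's ray), 0 where there is no reading.
- cams.camera_info(name): a dict with "fx", "fy", "cx", "cy" (pixels), "world_to_cam" (4x4, takes a point from world to camera coordinates). Camera axes: x right, y down, z forward; pixel columns grow to the right and rows downward; lengths in m; the calibration is good to about 2 mm. A picture is of the moment at which its call begins: read the wrist's pose just before it. camera_info takes no time and is no camera call; for the wrist camera it gives the pose at the moment of the call.
- ctrl.hand_in(): hands the job in; it is judged then, once.
The state is a dict: "time_s": time; "qpos": joint angles; "joint_vel": joint speeds; "tau": joint torques, N m; "ee_pos": TCP position; "eef_rot": TCP orientation; "force": force on the tool from outside, world axes, zero at the start; "moment": the same for the moment, N m; "grip_width": finger opening in m; "grip_force": force on a finger pad.
Only numpy, scipy, OpenCV 4.12 (cv2) and the standard library are available. Lean on these libraries where they do the work, as an engineer would, in place of code of your own. Each camera call takes 0.05 s, during which the arm holds its last target. There are 200 camera calls.

## Working session

There is one attempt and no reset: what is moved stays moved. The work goes in short steps, Python scripts to look and compute and a tool call to move; the robot and the scene stay as the last step left them, time stands still between calls to the robot, and variables do not carry over. Pictures are saved under pics/ and viewed, at most 10 in all, crops included, and the job is handed in when it is done.

Besides the shell and the picture viewer there is one more tool, called as a command line: name --argument value ..., lists and objects as JSON in quotes. arm_command: Moves the arm, as the interface text tells. Its arguments: {"type":"object","properties":{"plan":{"type":"array"},"squeeze":{"type":"number"}},"required":["plan"]}

```bash
mkdir -p pics
cat > h.py <<'E'
import numpy as np, cv2, pickle
from station import ctrl, cams
def snap(n,f):
    i=cams.camera_info(n); p,d=cams.camera(n)
    i=dict(i); np.savez('pics/'+f+'.npz',p=p,d=d,K=[i['fx'],i['fy'],i['cx'],i['cy']],T=np.array(i['world_to_cam']))
    cv2.imwrite('pics/'+f+'.png',p); return p,d
class V:
    def __init__(s,f):
        z=np.load('pics/'+f+'.npz'); s.p,s.d,s.K,s.T=z['p'],z['d'],z['K'],z['T']; s.I=np.linalg.inv(s.T)
    def ray(s,u,v):
        c=np.array([(u-s.K[2])/s.K[0],(v-s.K[3])/s.K[1],1.]); return s.I[:3,:3]@c, s.I[:3,3]
    def at(s,u,v,z):   # intersection with plane z
        r,o=s.ray(u,v); return o+r*(z-o[2])/r[2]
    def dep(s,u,v):
        r,o=s.ray(u,v); return o+r*s.d[int(v),int(u)]
    def px(s,P):
        c=s.T[:3,:3]@np.array(P)+s.T[:3,3]; return c[0]/c[2]*s.K[0]+s.K[2],c[1]/c[2]*s.K[1]+s.K[3]
    def cloud(s):
        v,u=np.mgrid[0:400,0:640]; c=np.stack([(u-s.K[2])/s.K[0],(v-s.K[3])/s.K[1],np.ones_like(s.d)],-1)*s.d[...,None]
        return c@s.I[:3,:3].T+s.I[:3,3]
    def crop(s,f,u0,v0,w,h,k):
        cv2.imwrite('pics/'+f+'.png',cv2.resize(s.p[v0:v0+h,u0:u0+w],None,fx=k,fy=k,interpolation=cv2.INTER_CUBIC))
E
python3 - <<'E'
from h import *
snap('top','top0'); snap('side','side0')
for n in('top0','side0'):
    v=V(n); print(n,v.K,v.I[:3,3].round(3))
o=ctrl.get_obs(); print(o)
E
```

```text
top0 [400.90794376 400.90794376 322.97150473 200.67266739] [0.442 0.018 1.239]
side0 [399.84817878 399.84817878 323.31596222 201.19530655] [ 0.46  -0.745  0.909]
{'time_s': 0.1, 'qpos': array([ 1.23240307e+00,  3.00442860e-01,  1.52152375e+00,  1.98225529e-05,
        1.32069405e+00, -6.66121858e-02]), 'joint_vel': array([ 0.00106266, -0.00261211, -0.0001171 , -0.00124487, -0.0002967 ,
        0.00038205]), 'tau': array([ 1.42602825e-03, -5.32644010e+01, -3.53287446e+01,  7.09431502e-02,
        2.34705338e-02, -5.36110463e-05]), 'ee_pos': array([0.14757168, 0.52958695, 0.20492607]), 'eef_rot': array([-3.14052829e+00, -9.02476390e-05,  2.86980662e+00]), 'force': array([-0.00753672,  0.34046709, -0.70384476]), 'moment': array([-0.00806825, -0.05166191,  0.05325964]), 'grip_force': 0.0, 'grip_width': 0.09404214170132366}
```

View pics/top0.png

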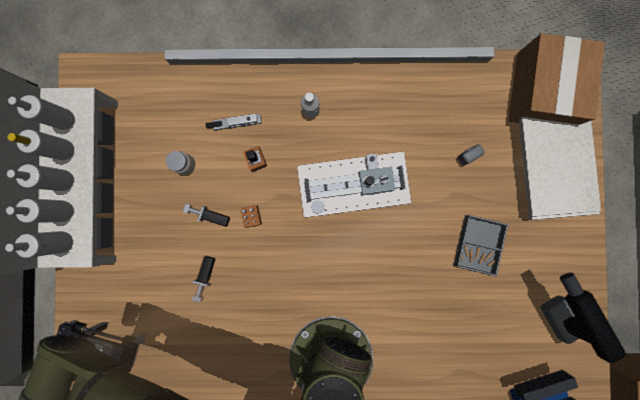

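View pics/side0.png

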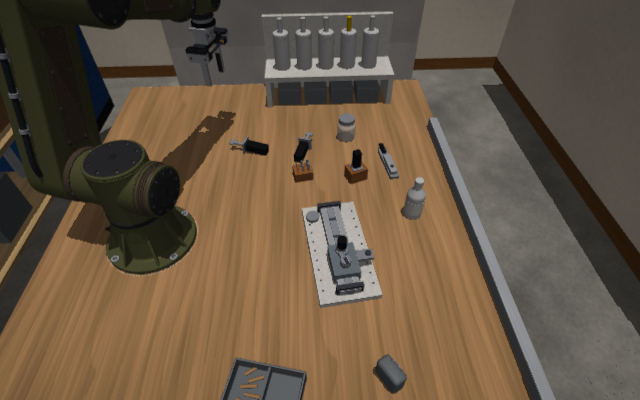

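The top view shows the jig at about (355,184) with +y to the left (hinge cup at (318,207)). The knob is at about (369,181). Key candidates:
- Upright in the wooden block at (254,157).
- Lying at (207,215), a bit larger.
- Lying at (205,275).

The other wooden block, at (251,216), holds the drill bits. The upright key at (254,157) fits the description, because it stands in a wooden stand. I'll confirm it in an enlarged mosaic.

Run:
```python
from h import *
t=V('top0'); s=V('side0')
def c(v,u,w_,W,H,k): return cv2.resize(v.p[w_:w_+H,u:u+W],None,fx=k,fy=k,interpolation=cv2.INTER_CUBIC)
a=c(t,230,135,50,50,6); b=c(s,330,140,50,50,6); 
d=c(t,290,145,125,75,4); e=c(s,300,200,75,75,4)
M=np.zeros((600,800,3),np.uint8)
M[:300,:300]=a; M[:300,300:600]=b; M[300:600,:500]=d; M[300:600,500:800]=e
cv2.imwrite('pics/m1.png',M)
C=t.cloud()
# stand/key height maps
for n,(u0,u1,v0,v1) in dict(stand=(240,270,143,175),jig=(295,412,150,220)).items():
    c_=C[v0:v1,u0:u1].reshape(-1,3); print(n,np.percentile(c_[:,2],[1,50,90,99,100]).round(3))
k=C[143:175,240:270].reshape(-1,3); kk=k[(k[:,2]>.085)]; print('handle top',len(kk),kk.mean(0),kk.max(0),kk.min(0))
j=C[150:220,295:412].reshape(-1,3)
for lo,hi in((.012,.022),(.052,.062),(.095,.115)):
    m=j[(j[:,2]>lo)&(j[:,2]<hi)]; r=cv2.minAreaRect((m[:,:2]*1000).astype(np.float32)); print(lo,len(m),m.mean(0).round(4),r)
```

```text
stand [-0.006  0.002  0.077  0.112  1.239]
jig [-0.005  0.018  0.055  0.104  1.239]
handle top 88 [0.60840614 0.22455435 0.11983992] [0.62356057 0.24134528 1.23921464] [0.44167161 0.01787639 0.08680792]
0.012 3139 [ 0.5302 -0.0672  0.0175] ((532.3602294921875, -71.79531860351562), (160.27890014648438, 330.1933288574219), 7.362756729125977)
0.052 687 [ 0.5511 -0.1362  0.057 ] ((554.0938720703125, -65.67007446289062), (114.5683364868164, 286.65673828125), 7.166675090789795)
0.095 66 [ 0.5366 -0.1105  0.1043] ((536.58740234375, -110.21984100341797), (22.89179039001465, 22.85417938232422), 88.51190185546875)
```

View pics/m1.png

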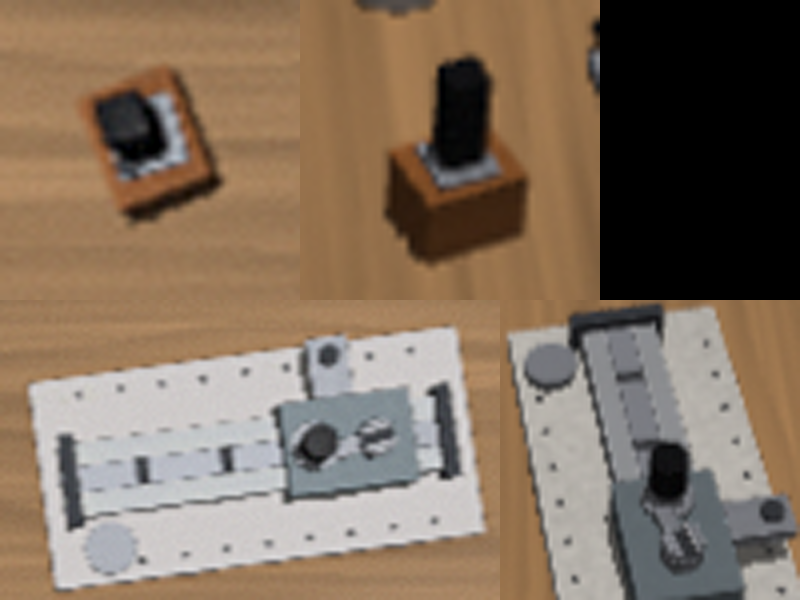

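The crop confirms the key: a square black handle and square flange in the plain wooden block, with its handle top at 0.112 m where 0.110 m is expected. The jig fit gives a 160 x 330 panel at (0.532,-0.072) with yaw 0.128. The knob is about (0.537,-0.110), against a predicted (0.5375,-0.1115).

```bash
cat >> h.py <<'E'
def delta(P,yaw):
    o=ctrl.get_obs(); from scipy.spatial.transform import Rotation as R
    A=R.from_euler('xyz',o['eef_rot']); B=R.from_euler('xyz',[np.pi,0,yaw])
    print('shift mm',(A.inv().apply(np.array(P)-o['ee_pos'])*1000).round(1),'turn',(A.inv()*B).as_rotvec().round(4),'t',o['time_s'],'at',o['ee_pos'].round(4),o['eef_rot'].round(3))
E
python3 - <<'E'
from h import *
t=V('top0'); C=t.cloud(); k=C[143:175,240:270].reshape(-1,3)
h=k[(k[:,2]>.10)&(k[:,2]<.13)]; print('handle',len(h),h.mean(0).round(4))
m=k[(k[:,2]>.03)&(k[:,2]<.06)]; print('standtop',m.mean(0),cv2.minAreaRect((m[:,:2]*1000).astype(np.float32)))
print('screw',t.at(384,179.25,.078),'knob',t.at(290+318/4,145+143/4,.104))
delta([.605,.222,.25],1.97)
E
```

```text
handle 75 [0.6111 0.2278 0.1092]
standtop [0.60832791 0.22561782 0.04540816] ((611.6753540039062, 229.80633544921875), (60.852149963378906, 50.1202278137207), 21.678619384765625)
screw [ 0.54060209 -0.15671688  0.078     ] knob [ 0.53436612 -0.11164548  0.104     ]
shift mm [-523.2 -173.5  -44.9] turn [-1.000e-03  4.000e-04  8.998e-01] t 0.1 at [0.1476 0.5296 0.2049] [-3.141 -0.     2.87 ]
```

Units first: shifts go in shares of 75 cm and turns go in shares of 4 rad. So -523 mm / 750 = -0.6973, -173 mm / 750 = -0.2307, 0.9 rad / 4 = 0.225.

arm_command --plan '[[[-0.6973, -0.2307, -0.06, 0, 0, 0.225, -1], [-0.6973, -0.2307, -0.06, 0, 0, 0.225, -1], [-0.6973, -0.2307, -0.06, 0, 0, 0.225, -1], [-0.6973, -0.2307, -0.06, 0, 0, 0.225, -1], [-0.6973, -0.2307, -0.06, 0, 0, 0.225, -1], [-0.6973, -0.2307, -0.06, 0, 0, 0.225, -1], [-0.6973, -0.2307, -0.06, 0, 0, 0.225, -1], [-0.6973, -0.2307, -0.06, 0, 0, 0.225, -1], [-0.6973, -0.2307, -0.06, 0, 0, 0.225, -1], [-0.6973, -0.2307, -0.06, 0, 0, 0.225, -1], [-0.6973, -0.2307, -0.06, 0, 0, 0.225, -1], [-0.6973, -0.2307, -0.06, 0, 0, 0.225, -1]]]'

```text
time_s: 1.3
ee_pos: [0.6082, 0.2189, 0.2493]
eef_rot: [-3.14, 0.001, 1.965]
force: [-0.6, 1.2, -0.8]
grip_width: 0.0939
grip_force: 0.0
```

Run:
```python
from h import *
snap('wrist','w1'); v=V('w1'); delta([.605,.222,.25],1.97); print(v.I.round(3),v.px([.611,.228,.11]))
```

```text
shift mm [ 2.  -0.9 -0.8] turn [-0.0016 -0.     -0.0037] t 1.35 at [0.6066 0.2205 0.2492] [-3.14  -0.     1.966]
[[ 0.923  0.373  0.093  0.581]
 [ 0.384 -0.895 -0.228  0.284]
 [-0.002  0.246 -0.969  0.427]
 [ 0.     0.     0.     1.   ]] (np.float64(323.6330429804976), np.float64(183.66854706376327))
```

View pics/w1.png

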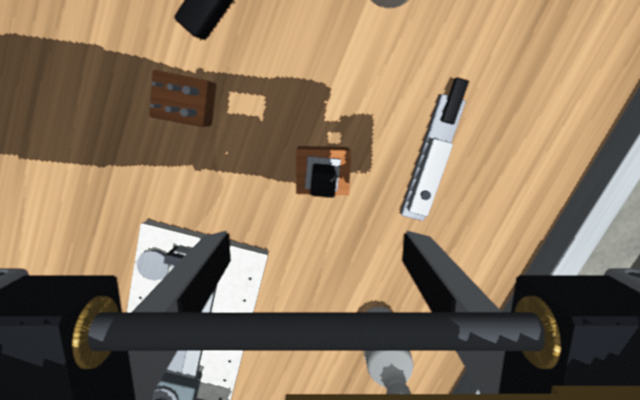

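The wrist view shows the stand at (323,170) with the key's black handle top at (323,180), and the bit block at (182,97). I'll fit the stand and handle from the wrist depth.

Run:
```python
from h import *
v=V('w1'); C=v.cloud()
k=C[135:205,285:360].reshape(-1,3)
for lo,hi in((.038,.0475),(.038,.056),(.049,.054),(.10,.116)):
    m=k[(k[:,2]>lo)&(k[:,2]<hi)]; print(lo,len(m),m.mean(0).round(4),cv2.minAreaRect((m[:,:2]*1000).astype(np.float32)))
v.crop('w1c',285,135,75,70,8)
t=V('top0'); C=t.cloud(); g=C[85:120,290:325].reshape(-1,3); print('glue',g[(g[:,2]>.1)&(g[:,2]<.2)].mean(0)); g=C[100:135,195:270].reshape(-1,3);g=g[(g[:,2]>.02)&(g[:,2]<.2)]; print('hinge',g.min(0),g.max(0))
```

```text
0.038 1326 [0.6104 0.2318 0.0435] ((611.8470458984375, 227.60398864746094), (60.07329177856445, 50.33185958862305), 21.573623657226562)
0.038 1694 [0.6097 0.2318 0.0447] ((611.8470458984375, 227.60398864746094), (60.07329177856445, 50.33185958862305), 21.573623657226562)
0.049 96 [0.6056 0.2332 0.0497] ((610.406494140625, 228.2594451904297), (35.725440979003906, 32.62204360961914), 19.119653701782227)
0.1 652 [0.6111 0.2274 0.1078] ((611.5025634765625, 226.6255645751953), (23.828338623046875, 24.02523422241211), 16.884122848510742)
glue [0.76277519 0.05893824 0.12302631]
hinge [0.70869747 0.22376237 0.0200361 ] [0.7482411  0.38101725 0.03182436]
```

View pics/w1c.png

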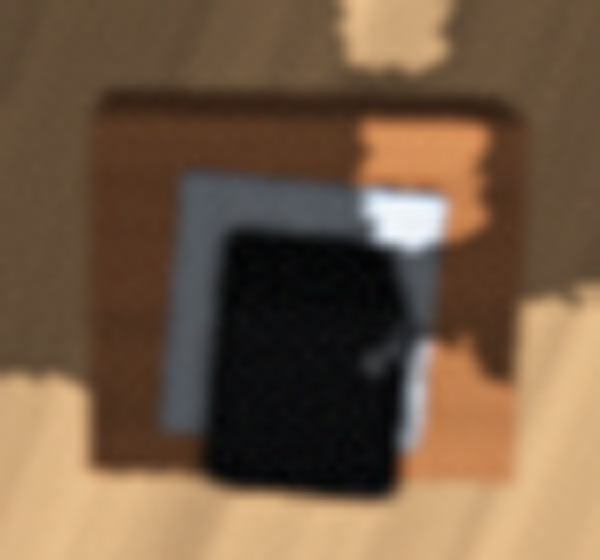

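Handle top is 23.8 x 24.0 mm at (0.6115,0.2267), and the flange is about 36 mm, which matches. The key yaw is about 0.297. I'll grip at yaw 1.868.

Run:
```python
from h import *
delta([.6115,.2268,.062],1.868)
```

```text
shift mm [  3.9   7.2 187.2] turn [-0.0016  0.0001  0.0983] t 1.35 at [0.6066 0.2205 0.2492] [-3.14  -0.     1.966]
```

In the tool's units: 100 mm / 750 = 0.1333, 90 mm / 750 = 0.12, 0.102 rad / 4 = 0.0255.

arm_command --plan '[[[0.0027, 0.0107, 0.0667, 0, 0, 0.0255, -1], [0.0027, 0.0107, 0.12, 0, 0, 0.0255, -1], [0.0027, 0.0107, 0.1333, 0, 0, 0.0255, -1], [0.0027, 0.0107, 0.1333, 0, 0, 0.0255, -1], [0.0027, 0.0107, 0.1333, 0, 0, 0.0255, -1], [0.0027, 0.0107, 0.1333, 0, 0, 0.0255, -1]]]'

```text
time_s: 1.95
ee_pos: [0.6123, 0.2282, 0.153]
eef_rot: [3.138, 0.0, 1.868]
force: [0.2, 1.1, -0.7]
grip_width: 0.0945
grip_force: 0.0
```

Run:
```python
from h import *
delta([.6115,.2268,.062],1.868)
```

```text
shift mm [-1.1 -1.5 91. ] turn [0.0036 0.     0.0002] t 1.95 at [0.6123 0.2282 0.153 ] [3.138 0.    1.868]
```

In the tool's units: 88 mm / 750 = 0.1173, 70 mm / 750 = 0.0933.

arm_command --plan '[[[-0.0013, -0.0013, 0.0467, 0, 0, 0, -1], [-0.0013, -0.0013, 0.0933, 0, 0, 0, -1], [-0.0013, -0.0013, 0.1173, 0, 0, 0, -1], [-0.0013, -0.0013, 0.1173, 0, 0, 0, -1], [-0.0013, -0.0013, 0.1173, 0, 0, 0, -1], [-0.0013, -0.0013, 0.1173, 0, 0, 0, 0.6], [-0.0013, -0.0013, 0.1173, 0, 0, 0, 1], [-0.0013, -0.0013, 0.1173, 0, 0, 0, 1], [-0.0013, -0.0013, 0.1173, 0, 0, 0, 1], [-0.0013, -0.0013, 0.1173, 0, 0, 0, 1], [-0.0013, -0.0013, 0.1173, 0, 0, 0, 1], [-0.0013, -0.0013, 0.1173, 0, 0, 0, 1]]]' --squeeze 50

```text
time_s: 3.15
ee_pos: [0.6109, 0.2264, 0.0624]
eef_rot: [-3.142, -0.0, 1.868]
force: [0.0, -0.4, -0.5]
grip_width: 0.0414
grip_force: 0.0
```

Run:
```python
from h import *
o=ctrl.get_obs(); print(o['grip_width'],o['grip_force'],o['force'],o['moment']); delta([.6115,.2268,.062],1.868)
```

```text
0.04136647962176737 0.0 [ 0.03838149 -0.35659683 -0.49149141] [-0.12126674  0.04334942  0.01255482]
shift mm [0.2 0.7 0.4] turn [-0.0001 -0.     -0.0002] t 3.15 at [0.6109 0.2264 0.0624] [-3.142 -0.     1.868]
```

Still closing. I'll wait for the grip, then lift straight up to clear the stand.

arm_command --plan '[[[0, 0, 0, 0, 0, 0, 1], [0, 0, 0, 0, 0, 0, 1], [0, 0, 0, 0, 0, 0, 1], [0, 0, 0, 0, 0, 0, 1], [0, 0, 0, 0, 0, 0, 1]]]'

```text
time_s: 3.65
ee_pos: [0.611, 0.2265, 0.0624]
eef_rot: [3.142, -0.0, 1.868]
force: [0.5, -1.0, -0.1]
grip_width: 0.0237
grip_force: 50.0
```

Run:
```python
from h import *
o=ctrl.get_obs(); print(o['grip_width'],o['grip_force'],o['force'],o['moment']); delta([.6115,.2268,.062],1.868)
```

```text
0.02369133469428958 49.99984681606293 [ 0.45184121 -1.04900846 -0.05017273] [-0.03138722 -0.03563889 -0.01448532]
shift mm [0.2 0.6 0.4] turn [ 0.0001 -0.     -0.0002] t 3.65 at [0.611  0.2265 0.0624] [ 3.142 -0.     1.868]
```

In the tool's units: -300 mm / 750 = -0.4, -158 mm / 750 = -0.2107, 1.2 rad / 4 = 0.3.

arm_command --plan '[[[0, 0, -0.0267, 0, 0, 0, 1], [0, 0, -0.08, 0, 0, 0, 1], [0, 0, -0.14, 0, 0, 0, 1], [0, 0, -0.2, 0, 0, 0, 1], [-0.04, -0.0267, -0.2107, 0, 0, 0.0375, 1], [-0.0933, -0.0613, -0.2107, 0, 0, 0.075, 1], [-0.1467, -0.096, -0.2107, 0, 0, 0.1125, 1], [-0.2, -0.1307, -0.2107, 0, 0, 0.15, 1], [-0.2533, -0.1653, -0.2107, 0, 0, 0.1875, 1], [-0.3067, -0.2, -0.2107, 0, 0, 0.225, 1], [-0.36, -0.2347, -0.2107, 0, 0, 0.2625, 1], [-0.4, -0.2613, -0.2107, 0, 0, 0.3, 1]]]'

```text
time_s: 4.85
ee_pos: [0.5102, -0.12, 0.2205]
eef_rot: [3.142, 0.0, 0.661]
force: [1.1, -0.5, -1.0]
grip_width: 0.0242
grip_force: 50.0
```

Run:
```python
from h import *
o=ctrl.get_obs(); print(o['grip_width'],o['grip_force'],o['force']); delta([.495,-.174,.22],.36)
```

```text
0.024161112570743153 49.99612033367157 [ 1.06312814 -0.52536108 -0.95583926]
shift mm [-45.1  33.3   0.5] turn [1.000e-04 2.000e-04 3.006e-01] t 4.85 at [ 0.5102 -0.12    0.2205] [3.142 0.    0.661]
```

In the tool's units: -45 mm / 750 = -0.06, 33 mm / 750 = 0.044, 0.3 rad / 4 = 0.075.

arm_command --plan '[[[-0.0293, 0.0213, 0, 0, 0, 0.0375, 1], [-0.06, 0.044, 0, 0, 0, 0.075, 1], [-0.06, 0.044, 0, 0, 0, 0.075, 1], [-0.06, 0.044, 0, 0, 0, 0.075, 1], [-0.06, 0.044, 0, 0, 0, 0.075, 1], [-0.06, 0.044, 0, 0, 0, 0.075, 1]]]'

```text
time_s: 5.45
ee_pos: [0.4967, -0.1707, 0.2204]
eef_rot: [-3.141, 0.0, 0.37]
force: [0.1, -0.8, -2.0]
grip_width: 0.0238
grip_force: 50.0
```

Run:
```python
from h import *
snap('wrist','w2'); delta([.495,-.174,.22],.36); v=V('w2'); print(v.px([.5415,-.156,.078]))
```

```text
shift mm [-2.7  2.4  0.4] turn [-0.0001  0.      0.01  ] t 5.5 at [ 0.4966 -0.1707  0.2204] [-3.142  0.     0.37 ]
(np.float64(318.57336042283697), np.float64(139.29366603116432))
```

View pics/w2.png

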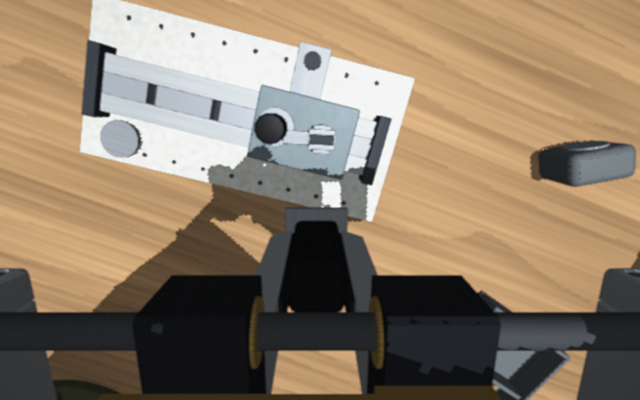

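The wrist view shows the knob at (270,128), the screw head at (322,138) with its slot nearly horizontal in the image, and the tab pointing at the knob. I'll enlarge the screw head.

Run:
```python
from h import *
v=V('w2'); v.crop('w2c',250,105,100,70,8)
C=v.cloud(); k=C[80:190,230:390].reshape(-1,3)
for lo,hi in((.054,.061),(.073,.082),(.098,.110)):
    m=k[(k[:,2]>lo)&(k[:,2]<hi)]; print(lo,len(m),m.mean(0).round(4),cv2.minAreaRect((m[:,:2]*1000).astype(np.float32)),cv2.minEnclosingCircle((m[:,:2]*1000).astype(np.float32)))
j=C[0:230,70:420].reshape(-1,3); m=j[(j[:,2]>.013)&(j[:,2]<.023)]; print(cv2.minAreaRect((m[:,:2]*1000).astype(np.float32)))
D=C[120:155,300:345]; 
print((D[...,2][::1,::3]*1000).round(0).astype(int)[8:28])
```

```text
0.054 5394 [ 0.5429 -0.1434  0.0564] ((547.9028930664062, -139.40863037109375), (86.18726348876953, 96.97823333740234), 7.271119594573975) ((539.8709716796875, -140.35311889648438), 58.56663513183594)
0.073 406 [ 0.5424 -0.157   0.0764] ((540.2012939453125, -142.7584686279297), (26.4411678314209, 56.78828430175781), 7.836764335632324) ((543.306396484375, -142.3310546875), 30.132442474365234)
0.098 771 [ 0.5369 -0.1144  0.1038] ((536.63818359375, -114.14834594726562), (24.998628616333008, 25.15120506286621), 52.290870666503906) ((536.5584716796875, -114.11155700683594), 12.922307968139648)
((531.36572265625, -74.42912292480469), (160.43084716796875, 330.50439453125), 7.299063682556152)
[[ 56  57  57  57  63  77  75  77  77  77  75  56  57  56  56]
 [ 56  57  56  56  75  76  76  76  76  75  77  58  57  55  57]
 [ 55  58  56  57 398  76  77  77  77  75  78  73  56  57  57]
 [ 65  65  58  57  76  76  76  76  76  76  77  76  56  57  57]
 [ 65  67  65  65  77  76  75  76  75  78  76  78  57  57  56]
 [ 66  67  66  70  77  78  77  75  77  76  77  77  57  57  57]
 [ 66  65  65  68  70  69  7
[... 154 characters left out ...]
7  56]
 [ 66  65  65  69  69  69  70  68  68  69  69  69  58  56  56]
 [ 64  64  66  70  69  69  69  68  69  69  71  68  68  56  56]
 [ 66  66  66  69  69  68  69  67  69  70  69  70  56  56  56]
 [ 65  66  66  69  69  70  67  70  71  68  70  69  56  56  57]
 [ 65  65  66  70  68  69  69  70  70  70  67  69  56  56  56]
 [ 67  66  66  70  68  69  68  69  68  70  70  69  57  55  56]
 [ 66  65  65  69  68  69  67  70  68  69  68  70  57  57  57]
 [ 56  57  66  76  77  74  73  71  67  68  70  68  56  56  56]
 [ 57  56  56  77  76  77  76  75  77  76  74  74  56  57  57]
 [ 56  57  56  76  76  77  77  76  76  77  76  75  57  58  57]
 [ 57  56  58  76  76  76  77 398  76  76  76  76  57  56  56]]
```

View pics/w2c.png

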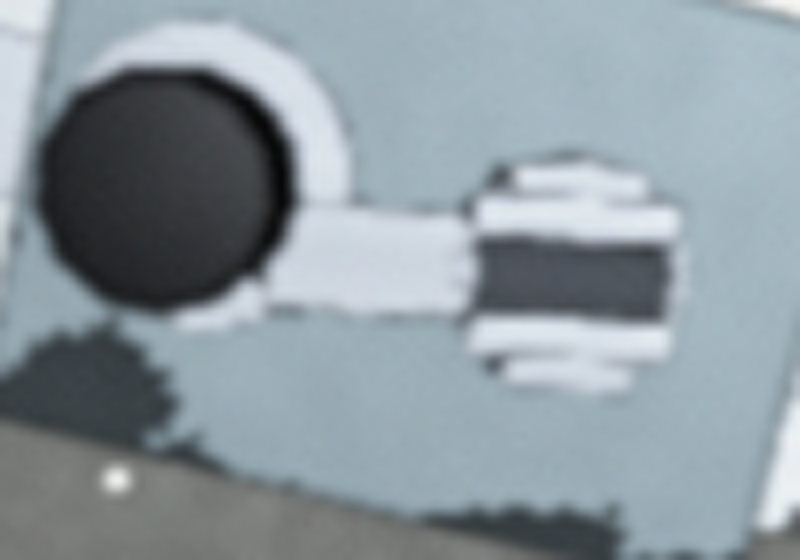

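The crop shows the slot between jaw edges (480,237)-(668,243) and (470,318)-(668,324) in crop pixels. The tab reaches left over the collar. The key flange's far edge in w2 runs from (287,208) to (347,208). I'll work out the slot and the key in the same wrist camera, so that its bias cancels.

Run:
```python
from h import *
v=V('w2'); q=lambda u,w,z: v.at(250+u/8-.44,105+w/8-.44,z)
a,b,c,d=[q(*p,.078) for p in((480,237),(668,243),(470,318),(668,324))]
print('slot centre',((a+b+c+d)/4).round(4),'width',np.linalg.norm((a+b-c-d)/2))
for e in(a-b,c-d): print('slot yaw',np.arctan2(e[1],e[0]))
C=v.cloud(); k=C[120:155,300:345].reshape(-1,3); m=k[(k[:,2]>.0675)&(k[:,2]<.0715)]; print(len(m),cv2.minAreaRect((m[:,:2]*1000).astype(np.float32)))
h=k[(k[:,2]>.073)&(k[:,2]<.081)]; print('head',cv2.minEnclosingCircle((h[:,:2]*1000).astype(np.float32)))
# flange
o=ctrl.get_obs(); T=o['ee_pos']; y=o['eef_rot'][2]; X=np.array([np.cos(y),np.sin(y),0]); Y=np.array([np.sin(y),-np.cos(y),0])
R=C[195:260,270:365].reshape(-1,3); r=(R-T); loc=np.c_[r@X,r@Y,r[:,2]]*1000
m=(loc[:,2]>-40)&(loc[:,2]<-5); L=loc[m]; print(len(L),L[:,2].min(),np.percentile(L[:,2],[5,25,50,75]))
m=(loc[:,2]>-18)&(loc[:,2]<-9); L=loc[m]; print('flange pts',len(L),np.percentile(L[:,0],[1,50,99]).round(1),np.percentile(L[:,1],[1,50,99]).round(1),cv2.minAreaRect(L[:,:2].astype(np.float32)))
for p in((287,208),(347,208)):
    r=v.at(*p,T[2]-.0124)-T; print('edge',(r@X*1000).round(1),(r@Y*1000).round(1))
```

```text
slot centre [ 0.542  -0.1582  0.078 ] width 0.009041760072602323
slot yaw 1.90968290614704
slot yaw 1.9110552147402249
274 ((543.7203369140625, -158.62803649902344), (22.543886184692383, 26.075353622436523), 18.43012809753418)
head ((542.4675903320312, -158.7774200439453), 14.085644721984863)
1207 -18.578089535765535 [-16.40821121 -14.48190913 -13.9467555  -13.43670286]
flange pts 1106 [ 4.4 13.5 17.9] [-17.    0.8  18. ] ((10.762160301208496, 0.26515769958496094), (35.68006134033203, 14.531692504882812), 89.9501724243164)
edge 18.5 -16.1
edge 18.5 17.6
```

Run:
```python
from h import *
delta([.542,-.158,.16],.34)
```

```text
shift mm [46.9  4.5 60.4] turn [-0.0001  0.      0.03  ] t 5.5 at [ 0.4966 -0.1707  0.2204] [-3.142  0.     0.37 ]
```

In the tool's units: 60 mm / 750 = 0.08, 4.5 mm / 750 = 0.006, 0.03 rad / 4 = 0.0075.

arm_command --plan '[[[0.032, 0.0027, 0.0133, 0, 0, 0.0075, 1], [0.0627, 0.006, 0.0267, 0, 0, 0.0075, 1], [0.0627, 0.006, 0.0533, 0, 0, 0.0075, 1], [0.0627, 0.006, 0.08, 0, 0, 0.0075, 1], [0.0627, 0.006, 0.08, 0, 0, 0.0075, 1], [0.0627, 0.006, 0.08, 0, 0, 0.0075, 1], [0.0627, 0.006, 0.08, 0, 0, 0.0075, 1]]]'

```text
time_s: 6.2
ee_pos: [0.5424, -0.1589, 0.1618]
eef_rot: [3.14, -0.001, 0.338]
force: [0.1, -0.1, -2.1]
grip_width: 0.0239
grip_force: 50.0
```

Run:
```python
from h import *
delta([.542,-.158,.134],.34); print(ctrl.get_obs()['force'])
```

```text
shift mm [-0.1 -1.  27.8] turn [ 0.0011 -0.0014 -0.0018] t 6.2 at [ 0.5424 -0.1589  0.1618] [ 3.14e+00 -1.00e-03  3.38e-01]
[ 0.11074219 -0.07653582 -2.08015752]
```

In the tool's units: 26 mm / 750 = 0.0347, 23 mm / 750 = 0.0307.

arm_command --plan '[[[0, -0.0013, 0.0107, 0, 0, 0, 1], [0, -0.0013, 0.0187, 0, 0, 0, 1], [0, -0.0013, 0.0253, 0, 0, 0, 1], [0, -0.0013, 0.0307, 0, 0, 0, 1], [0, -0.0013, 0.0347, 0, 0, 0, 1], [0, -0.0013, 0.0347, 0, 0, 0, 1], [0, -0.0013, 0.0347, 0, 0, 0, 1]]]'

```text
time_s: 6.9
ee_pos: [0.5416, -0.1579, 0.1346]
eef_rot: [3.141, -0.0, 0.338]
force: [0.1, 0.5, -1.1]
grip_width: 0.0241
grip_force: 50.0
```

Run:
```python
from h import *
delta([.542,-.158,.131],.34); o=ctrl.get_obs(); print(o['force'],o['moment'])
```

```text
shift mm [0.3 0.2 3.6] turn [ 0.0001 -0.0001 -0.0022] t 6.9 at [ 0.5416 -0.1579  0.1346] [ 3.141 -0.     0.338]
[ 0.0625269   0.4590629  -1.11886181] [-0.01915512  0.17453759 -0.0183853 ]
```

No contact yet, with the tip about 3 mm below the slot mouth. I'll go 3 mm deeper and start the anticlockwise turn.

In the tool's units: 3 mm / 750 = 0.004, 2 mm / 750 = 0.0027, -0.5 rad / 4 = -0.125.

arm_command --plan '[[[0, 0, 0.0027, 0, 0, 0, 1], [0, 0, 0.004, 0, 0, 0, 1], [0, 0, 0.004, 0, 0, -0.025, 1], [0, 0, 0.004, 0, 0, -0.05, 1], [0, 0, 0.004, 0, 0, -0.075, 1], [0, 0, 0.004, 0, 0, -0.1, 1], [0, 0, 0.004, 0, 0, -0.125, 1], [0, 0, 0.004, 0, 0, -0.125, 1]]]'

```text
time_s: 7.7
ee_pos: [0.5419, -0.1577, 0.1315]
eef_rot: [3.141, -0.001, 0.839]
force: [2.7, 1.4, -3.8]
grip_width: 0.0238
grip_force: 50.0
```

Run:
```python
from h import *
delta([.542,-.158,.131],1.6); o=ctrl.get_obs(); print(o['force'],o['moment'],o['grip_width'])
```

```text
shift mm [-0.2  0.3  0.5] turn [ 7.000e-04 -7.000e-04 -7.606e-01] t 7.7 at [ 0.5419 -0.1577  0.1315] [ 3.141e+00 -1.000e-03  8.390e-01]
[ 2.66064616  1.42932161 -3.78665115] [ 0.51686809 -0.61037395 -0.04812383] 0.023836930874701876
```

In the tool's units: -0.98 rad / 4 = -0.245.

arm_command --plan '[[[0, 0, 0, 0, 0, -0.025, 1], [0, 0, 0, 0, 0, -0.05, 1], [0, 0, 0, 0, 0, -0.075, 1], [0, 0, 0, 0, 0, -0.1, 1], [0, 0, 0, 0, 0, -0.125, 1], [0, 0, 0, 0, 0, -0.15, 1], [0, 0, 0, 0, 0, -0.175, 1], [0, 0, 0, 0, 0, -0.2, 1], [0, 0, 0, 0, 0, -0.225, 1], [0, 0, 0, 0, 0, -0.245, 1], [0, 0, 0, 0, 0, -0.245, 1], [0, 0, 0, 0, 0, -0.245, 1]]]'

```text
time_s: 8.9
ee_pos: [0.5417, -0.1581, 0.1315]
eef_rot: [3.141, 0.0, 1.814]
force: [1.3, -1.3, -2.5]
grip_width: 0.0235
grip_force: 50.0
```

Run:
```python
from h import *
delta([.542,-.158,.131],1.85); o=ctrl.get_obs(); print(o['force'],o['moment'],o['grip_width'])
snap('side','s2'); snap('top','t2')
s=V('s2'); t=V('t2')
f=lambda v,u,w,W,H,k: cv2.resize(v.p[w:w+H,u:u+W],None,fx=k,fy=k,interpolation=cv2.INTER_CUBIC)
u,w=s.px([.54,-.15,.07]); a=f(s,int(u)-33,int(w)-37,66,75,6)[:450,:400]; cv2.imwrite('pics/s2c.png',a)
```

```text
shift mm [-0.   0.3  0.5] turn [ 0.0003  0.0004 -0.0364] t 8.9 at [ 0.5417 -0.1581  0.1315] [3.141 0.    1.814]
[ 1.34285751 -1.26673807 -2.4663337 ] [-0.32329472 -0.58174567 -0.08069136] 0.02352976186795231
```

View pics/s2c.png

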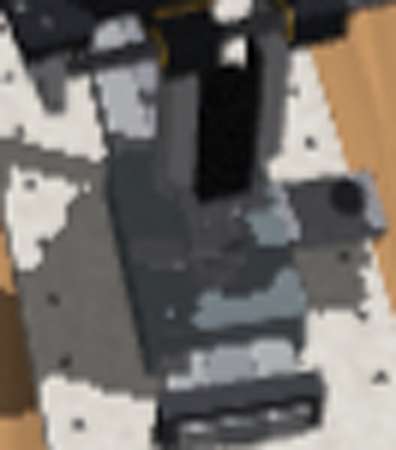

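The side crop shows the tab swung out to the left of the screw at about (160,250), i.e. towards jig -x. I'll unload slightly, lift out and check with wrist depth.

In the tool's units: -90 mm / 750 = -0.12, -85 mm / 750 = -0.1133, 0.08 rad / 4 = 0.02.

arm_command --plan '[[[0, 0, 0, 0, 0, 0.02, 1], [0, 0, 0, 0, 0, 0.02, 1], [0, 0, -0.0133, 0, 0, 0.02, 1], [0, 0, -0.0333, 0, 0, 0.02, 1], [0, 0, -0.0667, 0, 0, 0.02, 1], [-0.04, 0, -0.1133, 0, 0, 0.02, 1], [-0.0667, 0, -0.12, 0, 0, 0.02, 1], [-0.0667, 0, -0.12, 0, 0, 0.02, 1], [-0.0667, 0, -0.12, 0, 0, 0.02, 1], [-0.0667, 0, -0.12, 0, 0, 0.02, 1]]]'

```text
time_s: 10.0
ee_pos: [0.5534, -0.2056, 0.221]
eef_rot: [-3.141, -0.001, 1.739]
force: [0.3, 0.4, -1.8]
grip_width: 0.024
grip_force: 50.0
```

Run:
```python
from h import *
snap('wrist','w3'); v=V('w3'); C=v.cloud()
o=ctrl.get_obs(); print(o['force'],o['grip_width'])
m=(np.hypot(C[...,0]-.542,C[...,1]+.158)<.042)
k=C[m]; z=k[:,2]
t=k[(z>.061)&(z<.0725)]; t=t[np.hypot(t[:,0]-.542,t[:,1]+.158)>.017]
t=t[np.hypot(t[:,0]-.537,t[:,1]+.114)>.025]
d=t.mean(0); print('tab',len(t),d, 'yaw',np.arctan2(d[1]+.158,d[0]-.542),cv2.minAreaRect((t[:,:2]*1000).astype(np.float32)))
kn=C[(np.hypot(C[...,0]-.537,C[...,1]+.112)<.02)]; kn=kn[(kn[:,2]>.09)&(kn[:,2]<.12)]; print('knob',np.median(kn,0),cv2.minEnclosingCircle((kn[:,:2]*1000).astype(np.float32)))
# key flange in hand
T=o['ee_pos']; y=o['eef_rot'][2]; X=np.array([np.cos(y),np.sin(y),0]); Y=np.array([np.sin(y),-np.cos(y),0])
R=C[195:260,270:365].reshape(-1,3); r=(R-T); loc=np.c_[r@X,r@Y,r[:,2]]*1000
mm=(loc[:,2]>-18)&(loc[:,2]<-9); L=loc[mm]; print('flange',len(L),np.median(L,0),cv2.minAreaRect(L[:,:2].astype(np.float32)))
delta([.611,.2265,.22],1.868)
```

```text
[ 0.26237463  0.04856586 -1.41633258] 0.023581971681292314
tab 265 [ 0.51602502 -0.15635525  0.06546426] yaw 3.0783563862167425 ((516.30224609375, -156.44972229003906), (11.991296768188477, 19.075895309448242), 84.6891098022461)
knob [ 0.53675078 -0.11405486  0.10716977] ((536.6908569335938, -114.10043334960938), 12.846442222595215)
flange 1104 [ 13.55719123  -0.69001704 -14.12978059] ((11.023773193359375, -0.6036510467529297), (35.68170928955078, 14.304987907409668), 89.9762191772461)
shift mm [416.3 128.9   1.2] turn [-0.0009 -0.0008 -0.1292] t 10.05 at [ 0.5535 -0.2055  0.221 ] [-3.141e+00 -1.000e-03  1.739e+00]
```

The tab yaw gives a screw angle of about 1.38 rad, and the knob has sprung up about 3–5 mm, so the tab is clear. Next I return the key.

In the tool's units: 416 mm / 750 = 0.5547, 395 mm / 750 = 0.5267, -0.129 rad / 4 = -0.0323.

arm_command --plan '[[[0.0533, 0.016, 0, 0, 0, -0.0075, 1], [0.1133, 0.0347, 0, 0, 0, -0.015, 1], [0.1733, 0.0533, 0, 0, 0, -0.0225, 1], [0.2333, 0.072, 0, 0, 0, -0.0323, 1], [0.2933, 0.0907, 0, 0, 0, -0.0323, 1], [0.3533, 0.1093, 0, 0, 0, -0.0323, 1], [0.4133, 0.128, 0, 0, 0, -0.0323, 1], [0.4733, 0.1467, 0, 0, 0, -0.0323, 1], [0.5267, 0.164, 0, 0, 0, -0.0323, 1], [0.5547, 0.172, 0, 0, 0, -0.0323, 1], [0.5547, 0.172, 0, 0, 0, -0.0323, 1], [0.5547, 0.172, 0, 0, 0, -0.0323, 1]]]'

```text
time_s: 11.25
ee_pos: [0.6113, 0.2255, 0.2209]
eef_rot: [-3.141, 0.0, 1.868]
force: [-0.7, -0.5, -1.9]
grip_width: 0.0238
grip_force: 50.0
```

In the tool's units: 90 mm / 750 = 0.12, 70 mm / 750 = 0.0933.

arm_command --plan '[[[0, 0, 0.0533, 0, 0, 0, 1], [0, 0, 0.0933, 0, 0, 0, 1], [0, 0, 0.12, 0, 0, 0, 1], [0, 0, 0.12, 0, 0, 0, 1], [0, 0, 0.12, 0, 0, 0, 1]]]'

```text
time_s: 11.75
ee_pos: [0.6121, 0.2245, 0.1324]
eef_rot: [3.141, 0.0, 1.866]
force: [-0.3, -0.1, -0.9]
grip_width: 0.0238
grip_force: 50.0
```

Run:
```python
from h import *
delta([.611,.2265,.065],1.868); o=ctrl.get_obs(); print(o['force'],o['moment'],o['grip_width'])
```

```text
shift mm [ 2.2 -0.5 67.4] turn [ 0.0006  0.0001 -0.0021] t 11.75 at [0.6121 0.2245 0.1324] [3.141 0.    1.866]
[-0.31497516 -0.106969   -0.90753254] [-0.10290415  0.05873625  0.03331508] 0.023781535342412365
```

In the tool's units: 67 mm / 750 = 0.0893, 63 mm / 750 = 0.084.

arm_command --plan '[[[0.0027, -0.0007, 0.0067, 0, 0, 0, 1], [0.0027, -0.0007, 0.02, 0, 0, 0, 1], [0.0027, -0.0007, 0.04, 0, 0, 0, 1], [0.0027, -0.0007, 0.06, 0, 0, 0, 1], [0.0027, -0.0007, 0.0733, 0, 0, 0, 1], [0.0027, -0.0007, 0.084, 0, 0, 0, 1], [0.0027, -0.0007, 0.0893, 0, 0, 0, 1], [0.0027, -0.0007, 0.0893, 0, 0, 0, 1], [0.0027, -0.0007, 0.0893, 0, 0, 0, 1]]]'

```text
time_s: 12.65
ee_pos: [0.611, 0.2271, 0.0649]
eef_rot: [3.141, -0.0, 1.867]
force: [-1.0, 0.4, -0.8]
grip_width: 0.0235
grip_force: 50.0
```

Run:
```python
from h import *
delta([.611,.2265,.0624],1.868); o=ctrl.get_obs(); print(o['force'],o['moment'],o['grip_width'])
```

```text
shift mm [-0.6 -0.2  2.5] turn [ 0.0007 -0.     -0.0013] t 12.65 at [0.611  0.2271 0.0649] [ 3.141 -0.     1.867]
[-1.00818119  0.42530736 -0.76158282] [-8.41563277e-02  6.15215126e-02  1.38443317e-05] 0.02348496527851765
```

arm_command --plan '[[[0, 0, 0.0027, 0, 0, 0, 1], [0, 0, 0.0027, 0, 0, 0, 1], [0, 0, 0.0027, 0, 0, 0, -1], [0, 0, 0.0027, 0, 0, 0, -1], [0, 0, 0.0027, 0, 0, 0, -1], [0, 0, 0.0027, 0, 0, 0, -1], [0, 0, 0.0027, 0, 0, 0, -1], [0, 0, 0.0027, 0, 0, 0, -1], [0, 0, 0.0027, 0, 0, 0, -1], [0, 0, 0.0027, 0, 0, 0, -1]]]'

```text
time_s: 13.65
ee_pos: [0.6108, 0.227, 0.0624]
eef_rot: [-3.142, 0.0, 1.867]
force: [0.3, 0.0, 0.2]
grip_width: 0.0845
grip_force: 0.0
```

In the tool's units: -187 mm / 750 = -0.2493, -150 mm / 750 = -0.2.

arm_command --plan '[[[0, 0, -0.0267, 0, 0, 0, -1], [0, 0, -0.08, 0, 0, 0, -1], [0, 0, -0.14, 0, 0, 0, -1], [0, 0, -0.2, 0, 0, 0, -1], [0, 0, -0.2493, 0, 0, 0, -1], [0, 0, -0.2493, 0, 0, 0, -1]]]'

```text
time_s: 14.25
ee_pos: [0.6121, 0.2275, 0.2556]
eef_rot: [3.133, -0.0, 1.867]
force: [0.8, -0.2, 0.6]
grip_width: 0.0938
grip_force: 0.0
```

Run:
```python
from h import *
snap('wrist','w4'); v=V('w4'); C=v.cloud()
m=np.hypot(C[...,0]-.6117,C[...,1]-.2285)<.03; k=C[m]
h=k[(k[:,2]>.10)&(k[:,2]<.12)]; print('handle',len(h),np.median(h,0),cv2.minAreaRect((h[:,:2]*1000).astype(np.float32)))
f=k[(k[:,2]>.0485)&(k[:,2]<.055)]; print('flange',len(f),np.median(f[:,2]) if len(f) else 0)
# knob target
kx=np.array([.5367,-.1130]); delta([*kx,.17],1.699); delta([*kx,.25],1.699)
```

```text
handle 631 [0.61040222 0.22814864 0.10817064] ((610.7613525390625, 227.1685028076172), (23.15174102783203, 23.779081344604492), 17.036666870117188)
flange 200 0.049026449646204756
shift mm [-303.6 -171.1   81.2] turn [ 0.0046 -0.0004  0.1678] t 14.3 at [0.6114 0.2272 0.252 ] [ 3.137 -0.     1.867]
shift mm [-303.6 -170.7    1.2] turn [ 0.0046 -0.0004  0.1678] t 14.3 at [0.6114 0.2272 0.252 ] [ 3.137 -0.     1.867]
```

The key is back, with its handle and flange at the same height and place as before. Now I move above the knob at (0.5367,-0.1141).

In the tool's units: -304.5 mm / 750 = -0.406, -295 mm / 750 = -0.3933, 0.168 rad / 4 = 0.042.

arm_command --plan '[[[-0.0467, -0.0267, 0, 0, 0, 0.0125, -1], [-0.1, -0.056, 0, 0, 0, 0.025, -1], [-0.1533, -0.0867, 0, 0, 0, 0.042, -1], [-0.2067, -0.1173, 0, 0, 0, 0.042, -1], [-0.26, -0.1467, 0, 0, 0, 0.042, -1], [-0.3133, -0.176, 0.02, 0, 0, 0.042, -1], [-0.36, -0.2027, 0.0533, 0, 0, 0.042, -1], [-0.3933, -0.2213, 0.08, 0, 0, 0.042, -1], [-0.406, -0.2287, 0.1067, 0, 0, 0.042, -1], [-0.406, -0.2287, 0.1067, 0, 0, 0.042, -1], [-0.406, -0.2287, 0.1067, 0, 0, 0.042, -1], [-0.406, -0.2287, 0.1067, 0, 0, 0.042, -1]]]'

```text
time_s: 15.5
ee_pos: [0.536, -0.1135, 0.1702]
eef_rot: [3.141, 0.0, 1.7]
force: [0.4, 1.0, -0.4]
grip_width: 0.0937
grip_force: 0.0
```

Run:
```python
from h import *
snap('wrist','w5'); v=V('w5'); C=v.cloud()
kn=C[(np.hypot(C[...,0]-.537,C[...,1]+.112)<.022)]; kn=kn[(kn[:,2]>.095)&(kn[:,2]<.12)]; print('knob',len(kn),np.median(kn,0),cv2.minEnclosingCircle((kn[:,:2]*1000).astype(np.float32)))
delta([.5367,-.1141,.076],1.698); print(ctrl.get_obs()['force'])
```

```text
knob 1041 [ 0.53651884 -0.11209076  0.10715351] ((536.6991577148438, -113.61280822753906), 12.86702823638916)
shift mm [-0.7  0.4 94.3] turn [0.0012 0.0004 0.0019] t 15.55 at [ 0.5361 -0.1135  0.1703] [3.14 0.   1.7 ]
[ 0.90531422 -0.08613845  0.17608553]
```

In the tool's units: 94 mm / 750 = 0.1253, 85 mm / 750 = 0.1133.

arm_command --plan '[[[0, 0.0007, 0.04, 0, 0, 0, -1], [0, 0.0007, 0.08, 0, 0, 0, -1], [0, 0.0007, 0.1133, 0, 0, 0, -1], [0, 0.0007, 0.1253, 0, 0, 0, -1], [0, 0.0007, 0.1253, 0, 0, 0, -1], [0, 0.0007, 0.1253, 0, 0, 0, 0], [0, 0.0007, 0.1253, 0, 0, 0, 1], [0, 0.0007, 0.1253, 0, 0, 0, 1], [0, 0.0007, 0.1253, 0, 0, 0, 1], [0, 0.0007, 0.1253, 0, 0, 0, 1], [0, 0.0007, 0.1253, 0, 0, 0, 1], [0, 0.0007, 0.1253, 0, 0, 0, 1]]]' --squeeze 45

```text
time_s: 16.75
ee_pos: [0.5361, -0.1142, 0.0755]
eef_rot: [3.142, -0.0, 1.699]
force: [0.5, -0.3, -0.5]
grip_width: 0.0414
grip_force: 0.0
```

arm_command --plan '[[[0, 0, 0, 0, 0, 0, 1], [0, 0, 0, 0, 0, 0, 1], [0, 0, 0, 0, 0, 0, 1], [0, 0, 0, 0, 0, 0, 1], [0, 0, 0, 0, 0, 0, 1], [0, 0, 0, 0, 0, 0, 1], [0, 0, 0, 0, 0, 0, 1]]]'

```text
time_s: 17.45
ee_pos: [0.5369, -0.1141, 0.0758]
eef_rot: [3.139, 0.0, 1.699]
force: [6.2, -0.1, -0.3]
grip_width: 0.0254
grip_force: 45.0
```

Run:
```python
from h import *
delta([.5367,-.1141,.0845],1.698); o=ctrl.get_obs(); print(o['force'],o['moment'],o['grip_width'],o['grip_force'])
```

```text
shift mm [ 0.  -0.2 -8.7] turn [0.0022 0.0004 0.0009] t 17.45 at [ 0.5369 -0.1141  0.0758] [3.139 0.    1.699]
[ 6.23754282 -0.05232681 -0.3108244 ] [ 0.11998088 -0.8797178  -0.01283974] 0.025358374982993342 44.99917209148407
```

In the tool's units: -8.5 mm / 750 = -0.0113, -6 mm / 750 = -0.008.

arm_command --plan '[[[0, 0.0011, -0.004, 0, 0, 0, 1], [0, 0.0011, -0.008, 0, 0, 0, 1], [0, 0.0011, -0.0113, 0, 0, 0, 1], [0, 0.0011, -0.0113, 0, 0, 0, 1], [0, 0.0011, -0.0113, 0, 0, 0, 1], [0, 0.0011, -0.0113, 0, 0, 0, 1], [0, 0.0011, -0.0113, 0, 0, 0, 1]]]'

```text
time_s: 18.15
ee_pos: [0.537, -0.1141, 0.0838]
eef_rot: [3.141, 0.0, 1.699]
force: [6.1, -0.8, -5.2]
grip_width: 0.0252
grip_force: 45.0
```

Run:
```python
from h import *
delta([.5285,-.0506,.084],1.698); o=ctrl.get_obs(); print(o['force'],o['moment'],o['grip_width'],o['grip_force'])
```

```text
shift mm [64.  -0.3 -0.2] turn [0.0003 0.     0.0008] t 18.15 at [ 0.537  -0.1141  0.0838] [3.141 0.    1.699]
[ 6.09297738 -0.77819427 -5.24477536] [-0.13929602 -0.79288524  0.01507129] 0.025195680761495243 44.99767005443573
```

Lift is about 13 mm, judging by the TCP rise and the 5–6 N spring force. I'll slide 64 mm along jig +y.

In the tool's units: 64 mm / 750 = 0.0853, 60 mm / 750 = 0.08.

arm_command --plan '[[[0.008, 0, 0, 0, 0, 0, 1], [0.0173, 0, 0, 0, 0, 0, 1], [0.0267, 0, 0, 0, 0, 0, 1], [0.036, 0, 0, 0, 0, 0, 1], [0.0453, 0, 0, 0, 0, 0, 1], [0.0547, 0, 0, 0, 0, 0, 1], [0.064, 0, 0, 0, 0, 0, 1], [0.072, 0, 0, 0, 0, 0, 1], [0.08, 0, 0, 0, 0, 0, 1], [0.0853, 0, 0, 0, 0, 0, 1], [0.0853, 0, 0, 0, 0, 0, 1], [0.0853, 0, 0, 0, 0, 0, 1]]]'

```text
time_s: 19.35
ee_pos: [0.5288, -0.0502, 0.0838]
eef_rot: [3.141, -0.0, 1.699]
force: [5.8, 3.1, -5.2]
grip_width: 0.0252
grip_force: 45.0
```

Run:
```python
from h import *
delta([.5289,-.0506,.084],1.699); o=ctrl.get_obs(); print(o['force'],o['moment'],o['grip_width'],o['grip_force'])
```

```text
shift mm [-0.4  0.1 -0.2] turn [ 0.0003 -0.0005 -0.0001] t 19.35 at [ 0.5288 -0.0502  0.0838] [ 3.141 -0.     1.699]
[ 5.75328968  3.10900542 -5.15793084] [ 0.33231279 -0.85000936  0.0357001 ] 0.025204638467595804 44.997546672821045
```

arm_command --plan '[[[-0.0005, 0, 0, 0, 0, 0, 1], [-0.0005, 0, 0.0027, 0, 0, 0, 1], [-0.0005, 0, 0.0053, 0, 0, 0, 1], [-0.0005, 0, 0.008, 0, 0, 0, 1], [-0.0005, 0, 0.0107, 0, 0, 0, 1], [-0.0005, 0, 0.0107, 0, 0, 0, 1]]]'

```text
time_s: 19.95
ee_pos: [0.5289, -0.0509, 0.0759]
eef_rot: [3.141, -0.0, 1.699]
force: [4.7, 3.0, -0.5]
grip_width: 0.0254
grip_force: 45.0
```

Run:
```python
from h import *
delta([.5289,-.0506,.0705],1.699); o=ctrl.get_obs(); print(o['force'],o['moment'],o['grip_width'],o['grip_force'])
```

```text
shift mm [0.3 0.1 5.4] turn [ 0.0004 -0.0001 -0.0002] t 19.95 at [ 0.5289 -0.0509  0.0759] [ 3.141 -0.     1.699]
[ 4.66020033  2.96304129 -0.52890447] [ 0.37734377 -0.57050594  0.02753359] 0.025398069510482395 44.999345541000366
```

The pin has entered the slot, with no rail contact. Now I press it home.

In the tool's units: 6.5 mm / 750 = 0.0087, 5.5 mm / 750 = 0.0073.

arm_command --plan '[[[0, 0, 0.0027, 0, 0, 0, 1], [0, 0, 0.0053, 0, 0, 0, 1], [0, 0, 0.0073, 0, 0, 0, 1], [0, 0, 0.0087, 0, 0, 0, 1], [0, 0, 0.0087, 0, 0, 0, 1], [0, 0, 0.0087, 0, 0, 0, 1], [0, 0, 0.0087, 0, 0, 0, 1]]]'

```text
time_s: 20.65
ee_pos: [0.529, -0.0512, 0.0705]
eef_rot: [3.141, 0.001, 1.699]
force: [-2.3, 1.9, 14.0]
grip_width: 0.0252
grip_force: 45.0
```

Run:
```python
from h import *
delta([.5289,-.0506,.0705],1.699); o=ctrl.get_obs(); print(o['force'],o['moment'],o['grip_width'],o['grip_force'])
```

```text
shift mm [ 0.6 -0.  -0. ] turn [ 0.0009  0.0006 -0.0002] t 20.65 at [ 0.529  -0.0512  0.0705] [3.141e+00 1.000e-03 1.699e+00]
[-2.33566387  1.91509326 13.96950718] [0.25733643 0.59512528 0.01997076] 0.025211307925319323 45.00409662723541
```

Force rose to 14 N at the home height (spring 3.5 N plus the stop), with 63.4 mm of travel. I'll check the key in the top view, then hand in.

Run:
```python
from h import *
snap('top','t9')
for n in('top0','t9'):
    C=V(n).cloud(); k=C[143:175,240:270].reshape(-1,3); h=k[(k[:,2]>.10)&(k[:,2]<.13)]; print(len(h),h.mean(0).round(4))
o=ctrl.get_obs(); print(o['ee_pos'],o['force'],o['grip_force'])
print(ctrl.hand_in())
```

```text
75 [0.6111 0.2278 0.1092]
78 [0.61   0.2279 0.1084]
[ 0.52903039 -0.05123017  0.07048746] [-0.73779414  2.13850901 14.05478842] 45.004032254219055
the job is handed in; nothing more can be done
None
```

The job is handed in, but the interface gave no verdict: by my measurements the screw is turned to about 1.38 rad, the key is back in its stand, the carriage is about 63.4 mm along at the next slot, and the knob is gripped and pressed home with about 14 N.

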